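# Dress the sample slicer's knife spindle

### The arm

A 6-joint arm with a two-finger parallel gripper is mounted at the origin on the work surface. World frame = base frame: x ahead of the robot, y to its left, z up, the work surface at z = 0. Lengths are in m, angles in rad, forces in N, time in s.
With the tool pointing down it reaches from about 0.35 to 0.775 m from the base axis. Payload 7.3 kg.
Tool frame: the origin (TCP) lies between the finger pads; the fingertips stand ahead of it and the grasp point (between the pads) lies 6 mm ahead of it (robot.tip_extent is the x of the fingertips in the tool frame, in m); x points along the fingers, z is the direction in which the jaws open and shut, and the axes are right-handed (so a half turn about x gives the same grasp; the last joint's range is limited). The gripper opens to 92 mm and grips with 3 to 60 N. Pads are 19 mm wide; open, the fingers measure 130 mm over their backs; the gripper's body (75 mm by 190 mm) begins 47 mm behind the grasp point.
Start: joints at [0.963, 0.342, 1.524, -0, 1.275, -0.146], TCP at [0.234, 0.47, 0.252] pointing down, gripper open.
Joint ranges: [-2.53, 2.53], [-0.77, 2.02], [0.04, 2.7], [-1, 4.14], [0.28, 2.66], [-3.11, 3.11]. Speed limits (rad/s): [2.57, 2.57, 3.14, 3.14, 3.14, 3.14].

### API

Orientations are given as [roll, pitch, yaw] about the fixed x, y, z axes, in that order (R = Rz(yaw) Ry(pitch) Rx(roll)).
In Python, from cell import robot gives the robot as it stands. The module is installed in compiled form; this text tells all that it offers.
- The arm moves only by the shell command python3 -m creep 'ROWS' [FORCE]. ROWS is JSON, a list of rows, each an object with "translation": the shift along the tool's x, y, z in m, a list of three; "twist": the turn, a rotation vector about the tool's x, y, z in rad, a list of three; "hand": the opening in per cent of the stroke, from 0 (shut) to 100 (fully open). A call has 1 to 5 rows; each row is the pose to reach, as a shift and turn from the pose measured when the call began, along the tool's axes at that moment; what a row does not reach only later rows make up. A row lasts 1/10 s, in which the tool goes at most 50 mm and 8.59 degrees, less where a joint would pass 70% of its speed; a pose out of reach is approached as far as the arm can. A call with a gripper value outside its range is refused whole. The fingers move at their own pace and stop on an object; FORCE is the grip in N (left out, the last holds). Time passes only in rows, so rows that repeat a pose let the fingers close. It gives the time, the measured TCP pose, the force and the opening at its end, in the units of the state.
- robot.observe(): the state, without advancing time (a new reading comes with each control period).
- robot.read_camera(name): name is "scene" or "top" or "wrist"; returns the picture (480x640x3 uint8, blue, green, red); there is no depth.
- robot.calibration(name): a dict with "intrinsics" (3x3 intrinsics, pixels), "dist" ([k1, k2, p1, p2, k3] as OpenCV has them; the pictures are not rectified), "cam_to_world" (4x4, takes a point from camera to world coordinates); the wrist camera has in their place "mount" (4x4, takes a point from camera to tool coordinates, whose origin is the TCP and whose axes are the tool frame's). Camera axes: x right, y up, looking along -z (the intrinsics and any distortion apply to the point x, -y, -z); pixel columns grow to the right and rows downward; lengths in m; the calibration is good to about 2 mm. A picture is of the moment at which its call begins: read the wrist's pose just before it. calibration takes no time and is no camera call.
- robot.hand_in(): hands the job in, once; it reports no verdict.
The state is a dict: "time": time; "qpos": joint angles; "qvel": joint speeds; "joint_efforts": joint torques, N m; "tool_pos": TCP position; "tool_rot": TCP orientation; "contact_force": force on the tool from outside, world axes, zero at the start; "torque": the same for the moment, N m; "opening": finger opening in m.
Only numpy, scipy, OpenCV 4.12 (cv2) and the standard library are available. Lean on these libraries where they do the work, as an engineer would, in place of code of your own. Each camera call takes 0.05 s, during which the arm holds its last target. There are 200 camera calls.

### The job

Make the sample slicer ready for thick slices: draw its feed carriage back from the knife spindle, all the way against the parking stop at the other end of the bed, and leave it there. Then fit the upright spindle, in this order from the bottom: the tall spacer (the taller of the two plain rings), the disc knife with its hub up, and the clamp collar with its narrow nose down, guiding each part by hand down the spindle until it is fully home, not letting it drop. Leave the short spacer and everything else on the bench where it stands.

Things in the scene. Friction and masses are not known exactly. Their poses are not given: they have to be found in the camera images.
- slicer: Bench slicer, fixed, its place and yaw vary: aluminium bed 180 (its x) by 300 mm (its y), bed top 45 mm above the bench. Origin under the bed's centre on the bench, z up. The knife spindle stands at x 0, y -85 mm. Two 14 mm guide rods run along y at x -75 and +75 mm, tops 67 mm above the bench. A white drive housing, 72 mm high, fills x +92 to +192, y -150 to 0 mm.
- spindle_seat (a point): Centre of the spindle's shoulder (a 72 mm disc), 48 mm above the bench, axes as the slicer's. Above it the spindle is a round steel post, 24 mm in diameter, 94 mm high, its last 10 mm tapered to 16 mm. Fully home, the undersides of tall spacer, knife and clamp collar lie 0, 34 and 60 mm above this point; the spindle then ends 10 mm above the collar.
- spindle_tip (a point): Centre of the top end of the spindle, 142 mm above the bench.
- parking_stop (a point): Middle of the inner face of the parking stop, the grey cross bar over the +y end of the bed, its top 77 mm above the bench; 220 mm along the slicer's +y from the spindle axis.
- carriage (a joint): Place of the slotted white pusher carriage along the slicer's +y, m: 0 = its face 38 mm from the spindle axis (in the knife's way), 0.12 = hard against the parking stop. Starts at 0 to 0.04; about 3 N of friction; stays where left. It is 110 mm wide (170 mm at the rods), 60 mm long, top 111 mm above the bench.
- carriage_grip (a point): Middle of the carriage's upright black knob, 30 mm in diameter, which stands from 121 to 163 mm above the bench; this point is 146 mm above it, on the knob's axis, 47 mm behind the pusher face. It moves with the carriage.
- tall_spacer: Plain steel ring, 60 mm outside diameter, 34 mm high, bore 26.8 mm, about 0.4 kg, lying flat on the bench. Origin at the centre of its underside, z up along the bore.
- knife: Steel disc knife, 130 mm in diameter and 4 mm thick, with a hub of 50 mm diameter rising 22 mm above the disc (26 mm in all), bore 26.8 mm, about 0.45 kg, lying flat on the bench, hub up. Origin at the centre of its underside, z up through the hub.
- clamp_collar: Dark steel knurled collar: a head of 64 mm diameter and 16 mm height over a nose of 48 mm diameter and 8 mm height (24 mm in all), bore 26.8 mm, about 0.35 kg, standing on its nose. Origin at the centre of the nose's underside, z up.
- short_spacer: Plain steel ring, 60 mm outside diameter, only 18 mm high, not needed now. Origin at the centre of its underside.
- sample_jar: Bystander: glass jar with white cap, 54 mm in diameter, 65 mm high, origin under its centre.
- wash_bottle: Bystander: clear squeeze bottle with pointed nozzle, 62 mm in diameter, 180 mm high, origin under its centre.
- rinse_bottle: Bystander: the smaller clear squeeze bottle, 50 mm in diameter, 140 mm high, origin under its centre.
- beaker: Bystander: glass beaker, 62 mm in diameter at the rim, 88 mm high, origin under its centre.
- forceps: Bystander: steel forceps, about 175 mm long, 25 mm wide, 10 mm high, lying along its own x, origin at its middle on the bench.
Not all that is in view belongs to the job. What is shaped like the clamp_collar but blue or brown is not meant.

How it is judged:
On the way, in this order (a step that is already met when the one before it is completed fails the run):
1. the feed carriage is parked against its stop (value of joint carriage above 0.116 m), for 0.2 s.
2. the tall spacer is fully home on the spindle, the carriage still parked (value of joint carriage above 0.116 m and horizontal distance between tall_spacer and spindle_seat below 0.004 m and z of tall_spacer in the frame of spindle_seat between -0.0025 and 0.0025 m and angle between tall_spacer's own z axis and vertical below 0.08 rad), for 0.2 s.
3. the knife is fully home on the tall spacer, hub up (all of step 2 and horizontal distance between knife and spindle_seat below 0.004 m and z of knife in the frame of spindle_seat between 0.0315 and 0.0365 m and angle between knife's own z axis and vertical below 0.08 rad), for 0.2 s.
4. the clamp collar is fully home on the knife's hub, nose down (all of step 3 and horizontal distance between clamp_collar and spindle_seat below 0.004 m and z of clamp_collar in the frame of spindle_seat between 0.057 and 0.063 m and angle between clamp_collar's own z axis and vertical below 0.08 rad), for 0.2 s.
At the end, for the whole second after the job is handed in: Carriage within 4 mm of its parking stop. Tall spacer, knife (hub up) and clamp collar (nose down) threaded on the spindle in that order from the bottom, each fully home (underside within 2.5 mm of its level, collar 3 mm), centred within 4 mm, upright within 0.08 rad, at rest (all of step 4 and linear speed of each of tall_spacer, knife, clamp_collar below 0.02 m/s and velocity of joint carriage between -0.01 and 0.01 m/s); the robot touches nothing.
It fails at once if the tall spacer is let drop down the spindle (on it and faster than 0.6 m/s) (horizontal distance between tall_spacer and spindle_seat below 0.008 m and z of tall_spacer in the frame of spindle_seat below 0.096 m and linear speed of tall_spacer above 0.6 m/s).
It fails at once if the knife is let drop down the spindle (on it and faster than 0.6 m/s) (horizontal distance between knife and spindle_seat below 0.008 m and z of knife in the frame of spindle_seat below 0.096 m and linear speed of knife above 0.6 m/s).
It fails at once if the clamp collar is let drop down the spindle (on it and faster than 0.6 m/s) (horizontal distance between clamp_collar and spindle_seat below 0.008 m and z of clamp_collar in the frame of spindle_seat below 0.096 m and linear speed of clamp_collar above 0.6 m/s).
It fails at once if the short spacer or another bystander is moved more than 30 mm from where it stood (distance of any of short_spacer, sample_jar, wash_bottle, rinse_bottle, beaker, forceps from where it was at the start of the episode above 0.03 m).
It also fails if it takes over 72 s, if anything falls off the work surface, if the arm or the gripper's body presses on something with over 40 N, if the wrist force passes 120 N, or if a joint passes its speed limit or range.

## Working session

There is one attempt and no reset: what is moved stays moved. The work goes in short steps, Python scripts to look and compute and a shell command to move; the robot and the scene stay as the last step left them, time stands still between calls to the robot, and variables do not carry over. Pictures are saved under pics/ and viewed, about 8 in all and at most 12, crops included, and the job is handed in when it is done.

```bash
mkdir -p pics
python3 - <<'E'
from cell import robot
import cv2,numpy as np
np.set_printoptions(precision=4,suppress=True)
s=robot.observe();print(s)
for n in("top","scene"):
    im=robot.read_camera(n);cv2.imwrite(f"pics/{n}0.png",im);c=robot.calibration(n);print(n,c)
print(robot.calibration("wrist"),robot.tip_extent)
E
```

```text
{'time': 0.0, 'qpos': array([ 0.963 ,  0.3427,  1.525 , -0.    ,  1.2754, -0.146 ]), 'qvel': array([ 0.0007,  0.    , -0.0006, -0.0012,  0.0014, -0.0009]), 'joint_efforts': array([ -0.0009, -43.1242, -24.4215,   0.0718,   0.0559,  -0.0002]), 'tool_pos': array([0.2337, 0.4697, 0.2511]), 'tool_rot': array([ 3.0049,  1.5693, -2.1693]), 'contact_force': array([-0.7705, -0.3072,  0.3053]), 'torque': array([-0.0179, -0.0019, -0.0227]), 'opening': 0.09180775118537533}
top {'intrinsics': array([[436.1656,   0.    , 325.9065],
       [  0.    , 436.1656, 238.9118],
       [  0.    ,   0.    ,   1.    ]]), 'dist': array([-0.0687,  0.    ,  0.    ,  0.    ,  0.    ]), 'cam_to_world': array([[-0.0147,  0.9944, -0.1046,  0.3879],
       [-0.9997, -0.0167, -0.0177, -0.0425],
       [-0.0194,  0.1043,  0.9944,  1.0463],
       [ 0.    ,  0.    ,  0.    ,  1.    ]])}
scene {'intrinsics': array([[544.3977,   0.    , 317.3524],
       [  0.    , 544.3977, 239.506 ],
       [  0.    ,   0.    ,   1.    ]]), 'dist': array([0.0286, 0.    , 0.    , 0.    , 0.    ]), 'cam_to_world': array([[-0.0721, -0.768 ,  0.6363,  1.2204],
       [ 0.9973, -0.0657,  0.0337,  0.0122],
       [ 0.0159,  0.637 ,  0.7707,  0.9946],
       [ 0.    ,  0.    ,  0.    ,  1.    ]])}
{'intrinsics': array([[376.1484,   0.    , 315.3545],
       [  0.    , 376.1484, 239.2474],
       [  0.    ,   0.    ,   1.    ]]), 'dist': array([-0.0219,  0.    ,  0.    ,  0.    ,  0.    ]), 'mount': array([[-0.0011,  0.2811, -0.9597, -0.1326],
       [ 0.0005,  0.9597,  0.2811,  0.0761],
       [ 1.    , -0.0002, -0.0012, -0.0011],
       [ 0.    ,  0.    ,  0.    ,  1.    ]])} 0.025
```

View pics/top0.png

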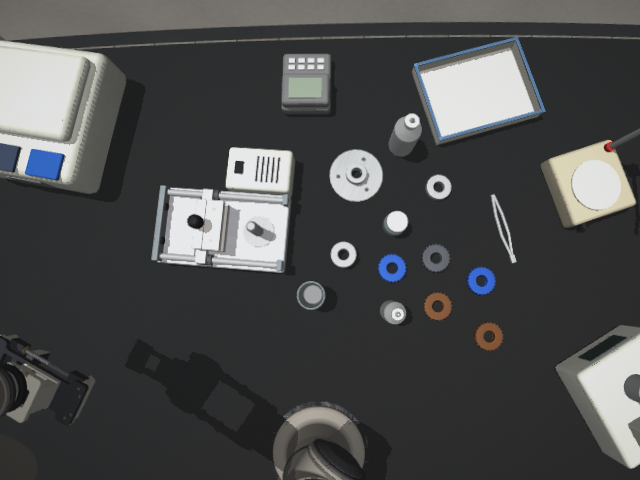

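View pics/scene0.png

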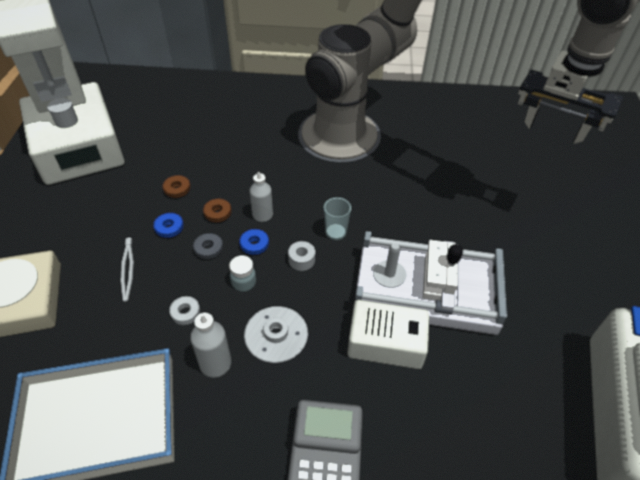

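The top view shows the spindle near (251,226), the knob at (195,221) and the stop bar at (160,222). The knife is at (356,175) and the dark collar at (435,257). The ring at (343,254) looks like the tall one and the ring at (438,187) the short one. In the scene view the spacers are at (302,255) and (184,310), the collar at (208,245) and the knife at (276,330).

```bash
cat > h.py <<'E'
from cell import robot
import cv2,numpy as np
from scipy.spatial.transform import Rotation as Ro
np.set_printoptions(precision=4,suppress=True)
def T(s=None):
    s=s or robot.observe();M=np.eye(4);M[:3,:3]=Ro.from_euler('xyz',s['tool_rot']).as_matrix();M[:3,3]=s['tool_pos'];return M
def cam(n):
    c=robot.calibration(n);return c['intrinsics'],c['dist'],(T()@c['mount'] if n=='wrist' else c['cam_to_world'])
def ray(c,uv):
    K,d,M=c;p=cv2.undistortPoints(np.array([[uv]],float),K,d)[0,0]
    return M[:3,3],M[:3,:3]@np.array([p[0],-p[1],-1])
def onz(c,uv,z):
    o,d=ray(c,uv);return o+d*(z-o[2])/d[2]
def tri(c1,p1,c2,p2):
    o1,d1=ray(c1,p1);o2,d2=ray(c2,p2)
    k=np.linalg.lstsq(np.c_[d1,-d2],o2-o1,rcond=None)[0];a=o1+k[0]*d1;b=o2+k[1]*d2
    return (a+b)/2,np.linalg.norm(a-b)
def proj(c,P):
    K,d,M=c;q=np.linalg.inv(M)@np.r_[P,1];return cv2.projectPoints(np.array([[q[0],-q[1],-q[2]]]),np.zeros(3),np.zeros(3),K,d)[0][0,0]
def totool(P):
    return np.linalg.inv(T())@np.r_[P,1]
E
python3 - <<'E'
from h import *
print("tool axes (cols)\n",T()[:3,:3])
t,s=cam("top"),cam("scene")
for n,a,b in[("spindle tip",(250,225),(393,247)),("knob",(195,221),(455,254)),("tall",(343,254),(302,250)),("short",(438,187),(184,308)),("knife",(356,174),(275,327)),("collar",(435,257),(208,243)),("wash",(411,120),(204,320)),("rinse",(397,314),(259,178)),("beaker",(311,295),(337,208)),("jar",(397,221),(241,265))]:print(n,*tri(t,a,s,b))
a=cv2.imread("pics/top0.png")[140:320,145:345];b=cv2.imread("pics/scene0.png")[215:345,270:520]
a=cv2.resize(a,None,fx=3.2,fy=3.2,interpolation=2)
cv2.imwrite("pics/c1.png",a)
# bore holes/outer of objects in top image
g=cv2.cvtColor(cv2.imread("pics/top0.png"),6)
for n,(u,v),r,th in[("tall",(343,254),18,90),("short",(438,187),18,90),("knife",(356,175),34,80),("collar",(435,257),18,60)]:
    w=g[v-r:v+r,u-r:u+r]; m=(w>th).astype('uint8')
    cs,h=cv2.findContours(m,cv2.RETR_CCOMP,cv2.CHAIN_APPROX_NONE)
    for c in cs:
        if len(c)>12:
            e=cv2.fitEllipse(c);print(n,len(c),np.array(e[0])+[u-r,v-r],e[1])
E
```

```text
tool axes (cols)
 [[-0.0008 -0.8953  0.4455]
 [-0.0011  0.4455  0.8953]
 [-1.      0.0002 -0.0013]]
spindle tip [0.5163 0.1317 0.1345] 0.005100139277974677
knob [0.5266 0.2524 0.1372] 0.0004564579562922234
tall [ 0.4586 -0.063   0.0312] 0.0014691740799397353
short [ 0.6188 -0.2976  0.0101] 0.000647770835677446
knife [ 0.6526 -0.0998  0.0164] 0.0013231969825207347
collar [ 0.4486 -0.28    0.0214] 0.00045612945299340277
wash [ 0.7312 -0.2105  0.1587] 5.436632954130266e-05
rinse [ 0.3242 -0.1733  0.1169] 0.000185343689402801
beaker [0.3659 0.0099 0.0776] 0.0007970599183869785
jar [ 0.5305 -0.1876  0.0564] 0.0012693686628554319
tall 72 [343.0308 254.0305] (25.482627868652344, 25.668750762939453)
tall 32 [343. 254.] (11.623445510864258, 11.623445510864258)
short 69 [438.3655 186.4128] (23.803930282592773, 24.902442932128906)
short 31 [438.12   186.4162] (10.37896728515625, 11.35531997680664)
knife 150 [355.7291 175.0487] (52.030574798583984, 53.175743103027344)
knife 30 [356.1428 172.6258] (10.579952239990234, 10.715153694152832)
knife 14 [389.0002 144.6685] (0.0013594989432021976, 7.211273670196533)
collar 83 [435.6559 257.4399] (26.9122314453125, 27.35207748413086)
collar 33 [435.3885 257.5093] (11.369050025939941, 12.009078979492188)
```

View pics/c1.png

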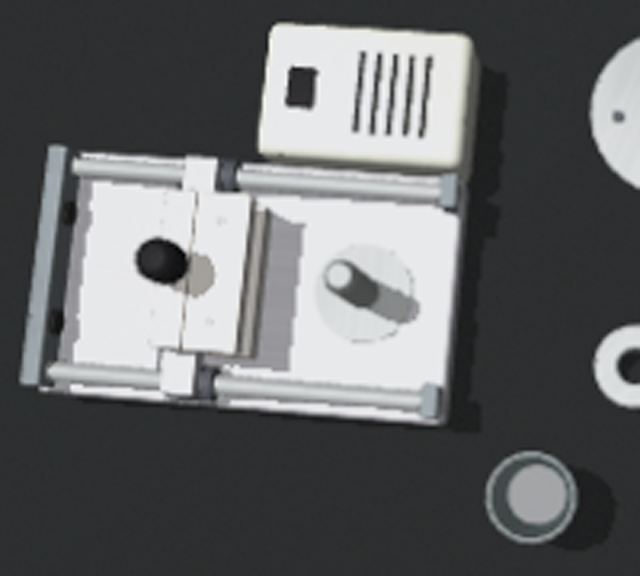

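The crop shows the spindle tip at about (340,275) in crop pixels and the knob top at (163,257). The stop bar is at the left, and the rods run from (75,165) to (455,188) and from (50,372) to (432,402).

Run:
```python
from h import *
t=cam("top")
f=lambda u,v,z:onz(t,(144.7+u/3.2,139.7+v/3.2),z)
tip=f(341,275,.142);kn=f(161,257,.163);print("tip",tip,"knob",kn)
print("shoulder",f(365,292,.048))
for p,q,z in[((75,165),(455,188),.067),((50,372),(432,402),.067)]:
    d=f(*p,z)-f(*q,z);print("rod dir from y axis",np.arctan2(-d[0],d[1]))
a,b=f(57,147,.077),f(30,384,.077);d=a-b;print("stop yaw",np.arctan2(d[1],d[0]),(a+b)/2)
d=kn-tip;print("knob yaw",np.arctan2(-d[0],d[1]),np.hypot(*d[:2]))
print("knob in tool",totool([*kn[:2],.152]))
for n,uv,z in[("tall",(343,254),.034),("knife",(356.1,172.6),.026),("collar",(435.4,257.5),.024)]:print(n,onz(t,uv,z))
```

```text
tip [0.5138 0.1302 0.142 ] knob [0.5247 0.2438 0.163 ]
shoulder [0.5141 0.1306 0.048 ]
rod dir from y axis -0.08267766606216001
rod dir from y axis -0.09137053685561584
stop yaw -0.08786902303137206 [0.5344 0.3573 0.077 ]
knob yaw -0.09648198268854934 0.11413914285655893
knob in tool [ 0.0991 -0.3613 -0.0725  1.    ]
tall [ 0.4585 -0.0637  0.034 ]
knife [ 0.6535 -0.0989  0.026 ]
collar [ 0.4473 -0.2805  0.024 ]
```

```bash
cat >> h.py <<'E'
def go(x,y,z,az):
    """shift+twist in tool axes to TCP x,y,z, tool down, jaw azimuth az (deg, mod 180)"""
    M=T();a=np.radians(az);best=None
    for k in(0,np.pi):
        j=np.array([np.cos(a+k),np.sin(a+k),0]);X=np.array([0,0,-1.]);R=np.c_[X,np.cross(j,X),j]
        w=Ro.from_matrix(M[:3,:3].T@R).as_rotvec()
        if best is None or np.linalg.norm(w)<np.linalg.norm(best):best=w
    s=robot.observe();print("t",round(s['time'],2),"pos",M[:3,3],"q",s['qpos'],"F",s['contact_force'],"op",round(s['opening'],4))
    print("shift",M[:3,:3].T@(np.array([x,y,z])-M[:3,3]),"twist",best)
E
python3 -m creep '[{"translation":[0,-0.049,-0.01],"twist":[-0.14,0,0],"hand":100},{"translation":[0,-0.098,-0.02],"twist":[-0.28,0,0],"hand":100},{"translation":[0,-0.147,-0.03],"twist":[-0.42,0,0],"hand":100},{"translation":[0,-0.196,-0.04],"twist":[-0.55,0,0],"hand":100},{"translation":[0,-0.245,-0.05],"twist":[-0.55,0,0],"hand":100}]' 40
python3 - <<'E'
from h import *
go(.5238,.244,.21,95)
E
```

```text
time: 0.6
tool_pos: [0.4161, 0.3269, 0.2509]
tool_rot: [2.158, 1.569, -2.461]
contact_force: [0.6, 0.7, -0.3]
opening: 0.0917
t 0.6 pos [0.4161 0.3269 0.2509] q [ 0.5212  0.3513  1.5127 -0.0003  1.2795 -1.1425] F [ 0.5583  0.6587 -0.3102] op 0.0917
shift [ 0.0408 -0.0996 -0.0925] twist [ 0.0058 -0.0011 -0.0016]
```

```bash
python3 -m creep '[{"translation":[0.01,-0.033,-0.03],"twist":[0,0,0],"hand":100},{"translation":[0.02,-0.066,-0.06],"twist":[0,0,0],"hand":100},{"translation":[0.03,-0.0996,-0.0925],"twist":[0,0,0],"hand":100},{"translation":[0.03,-0.0996,-0.0925],"twist":[0,0,0],"hand":100}]'
python3 - <<'E'
from h import *
go(.5238,.244,.152,95)
w=cam("wrist");im=robot.read_camera("wrist");cv2.imwrite("pics/w1.png",im)
print("exp knob top",proj(w,[.5238,.244,.163]),"tip",proj(w,[.514,.1305,.142]))
E
```

```text
time: 1.0
tool_pos: [0.5268, 0.2399, 0.2185]
tool_rot: [2.31, 1.566, -2.315]
contact_force: [-0.8, 1.6, 0.0]
opening: 0.0919
t 1.0 pos [0.5268 0.2399 0.2185] q [ 0.2962  0.4695  1.4191 -0.0025  1.257  -1.3616] F [-0.7507  1.6209  0.0047] op 0.0919
shift [0.0665 0.0024 0.0045] twist [ 0.0004 -0.0031 -0.0034]
exp knob top [325.109  273.2349] tip [130.3544 227.698 ]
```

View pics/w1.png

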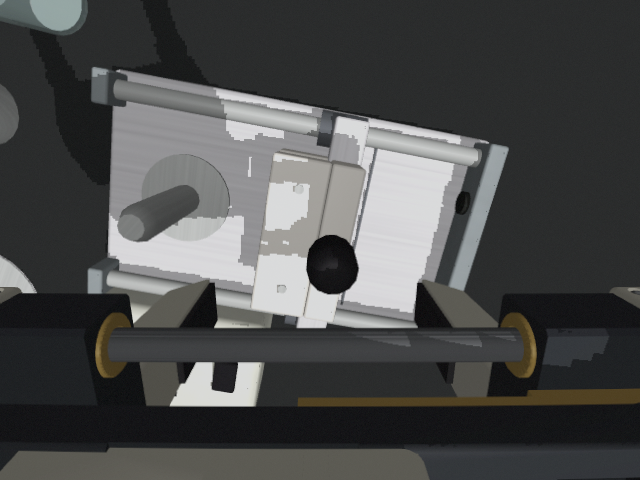

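The wrist view shows the spindle tip at (132,227), as predicted, and the knob at (332,264). The rods tilt about 10° against the jaws. I had the sign of the slicer's y azimuth wrong: it should be 85°, not 95°.

Run:
```python
from h import *
w=cam("wrist")
for z in(.146,.155,.163):print(onz(w,(332,264),z))
print(onz(w,(132,227),.142),"shoulder",onz(w,(186,197),.048))
go(.5245,.243,.21,85)
```

```text
[0.5226 0.2506 0.146 ]
[0.5194 0.2499 0.155 ]
[0.5165 0.2492 0.163 ]
[0.5118 0.1333 0.142 ] shoulder [0.5104 0.1335 0.048 ]
t 1.05 pos [0.5249 0.2419 0.2192] q [ 0.2996  0.4674  1.4206 -0.0009  1.2581 -1.3597] F [ 0.2552  0.5351 -0.5828] op 0.0922
shift [0.0092 0.0003 0.0012] twist [ 0.1761 -0.0021 -0.004 ]
```

```bash
python3 -m creep '[{"translation":[0.005,0.001,0.006],"twist":[0.09,0,0],"hand":100},{"translation":[0.03,0.001,0.006],"twist":[0.176,0,0],"hand":100},{"translation":[0.067,0.001,0.006],"twist":[0.176,0,0],"hand":100},{"translation":[0.067,0.001,0.006],"twist":[0.176,0,0],"hand":30},{"translation":[0.067,0.001,0.006],"twist":[0.176,0,0],"hand":10}]' 30
python3 -m creep '[{"translation":[0,0,0],"twist":[0,0,0],"hand":10},{"translation":[0,0,0],"twist":[0,0,0],"hand":10},{"translation":[0,0,0],"twist":[0,0,0],"hand":10}]' 30
python3 - <<'E'
from h import *
go(.523,.248,.152,85)
E
```

```text
time: 1.55
tool_pos: [0.5224, 0.2484, 0.1526]
tool_rot: [2.076, 1.565, -2.722]
contact_force: [-0.1, 0.1, 0.5]
opening: 0.0802
time: 1.85
tool_pos: [0.5229, 0.2487, 0.154]
tool_rot: [2.141, 1.567, -2.657]
contact_force: [0.5, -0.5, -0.7]
opening: 0.0565
t 1.85 pos [0.5229 0.2487 0.154 ] q [ 0.3119  0.5318  1.505  -0.0006  1.1081 -1.173 ] F [ 0.5475 -0.5092 -0.7249] op 0.0565
shift [ 0.002  -0.0002 -0.0007] twist [ 0.0017 -0.0018 -0.0028]
```

```bash
python3 -m creep '[{"translation":[0,0,0],"twist":[0,0,0],"hand":10},{"translation":[0,0,0],"twist":[0,0,0],"hand":10},{"translation":[0,0,0],"twist":[0,0,0],"hand":10},{"translation":[0,0,0],"twist":[0,0,0],"hand":10}]' 30
python3 -m creep '[{"translation":[0,0,0.02],"twist":[0,0,0],"hand":10},{"translation":[0,0,0.04],"twist":[0,0,0],"hand":10},{"translation":[0,0,0.06],"twist":[0,0,0],"hand":10},{"translation":[0,0,0.07],"twist":[0,0,0],"hand":10},{"translation":[0,0,0.08],"twist":[0,0,0],"hand":10}]' 30
python3 -m creep '[{"translation":[0,0,0.005],"twist":[0,0,0],"hand":10},{"translation":[0,0,0.008],"twist":[0,0,0],"hand":10},{"translation":[0,0,0.010],"twist":[0,0,0],"hand":10}]' 30
python3 - <<'E'
from h import *
go(.523,.248,.152,85)
E
```

```text
time: 2.25
tool_pos: [0.523, 0.2488, 0.1542]
tool_rot: [2.115, 1.568, -2.683]
contact_force: [-0.3, 0.5, 1.2]
opening: 0.0293
time: 2.75
tool_pos: [0.5305, 0.3283, 0.1542]
tool_rot: [2.65, 1.568, -2.148]
contact_force: [4.0, -4.2, 0.7]
opening: 0.0293
time: 3.05
tool_pos: [0.5312, 0.3355, 0.1542]
tool_rot: [2.859, 1.563, -1.939]
contact_force: [-0.6, -18.7, 6.1]
opening: 0.029
t 3.05 pos [0.5312 0.3355 0.1542] q [ 0.4441  0.617   1.3474 -0.0061  1.1831 -1.0386] F [ -0.5985 -18.7385   6.0678] op 0.029
shift [ 0.0029  0.0007 -0.0879] twist [ 0.0014 -0.0079 -0.0023]
```

```bash
python3 -m creep '[{"translation":[0,0,0],"twist":[0,0,0],"hand":30},{"translation":[0,0,0],"twist":[0,0,0],"hand":60},{"translation":[0,0,0],"twist":[0,0,0],"hand":60},{"translation":[-0.04,0,0],"twist":[0,0,0],"hand":100},{"translation":[-0.07,0,0],"twist":[0,0,0],"hand":100}]' 30
python3 - <<'E'
from h import *
go(.4585,-.0637,.1,85)
E
```

```text
time: 3.55
tool_pos: [0.531, 0.3363, 0.2249]
tool_rot: [2.713, 1.562, -2.084]
contact_force: [0.7, 0.6, 0.4]
opening: 0.0566
t 3.55 pos [0.531  0.3363 0.2249] q [ 0.4451  0.5582  1.2495 -0.0052  1.3411 -1.039 ] F [0.6846 0.6379 0.3596] op 0.0566
shift [ 0.1283  0.0376 -0.4037] twist [ 0.0018 -0.008  -0.0037]
```

```bash
python3 -m creep '[{"translation":[0,0.004,-0.049],"twist":[0,0,0],"hand":100},{"translation":[0,0.008,-0.098],"twist":[0,0,0],"hand":100},{"translation":[0,0.012,-0.147],"twist":[0,0,0],"hand":100},{"translation":[0,0.016,-0.196],"twist":[0,0,0],"hand":100},{"translation":[0,0.02,-0.245],"twist":[0,0,0],"hand":100}]' 30
python3 -m creep '[{"translation":[0.02,0.006,-0.049],"twist":[0,0,0],"hand":100},{"translation":[0.05,0.012,-0.098],"twist":[0,0,0],"hand":100},{"translation":[0.08,0.0176,-0.147],"twist":[0,0,0],"hand":100},{"translation":[0.1,0.0176,-0.159],"twist":[0,0,0],"hand":100},{"translation":[0.1,0.0176,-0.159],"twist":[0,0,0],"hand":100}]' 30
python3 - <<'E'
from h import *
go(.4585,-.0637,.046,85)
w=cam("wrist");im=robot.read_camera("wrist");cv2.imwrite("pics/w2.png",im)
print(proj(w,[.4585,-.0637,.034]))
E
```

```text
time: 4.05
tool_pos: [0.4893, 0.0926, 0.227]
tool_rot: [2.69, 1.562, -2.107]
contact_force: [0.3, 0.3, 0.3]
opening: 0.0907
time: 4.55
tool_pos: [0.4552, -0.0671, 0.1252]
tool_rot: [2.133, 1.559, -2.668]
contact_force: [-1.1, 0.4, 0.2]
opening: 0.0919
t 4.55 pos [ 0.4552 -0.0671  0.1252] q [-0.3077  0.3843  1.8631 -0.0107  0.9027 -1.783 ] F [-1.1442  0.412   0.2129] op 0.0919
shift [ 0.0791 -0.0038  0.0042] twist [-0.0016 -0.0063 -0.0101]
[323.255  261.6753]
```

View pics/w2.png

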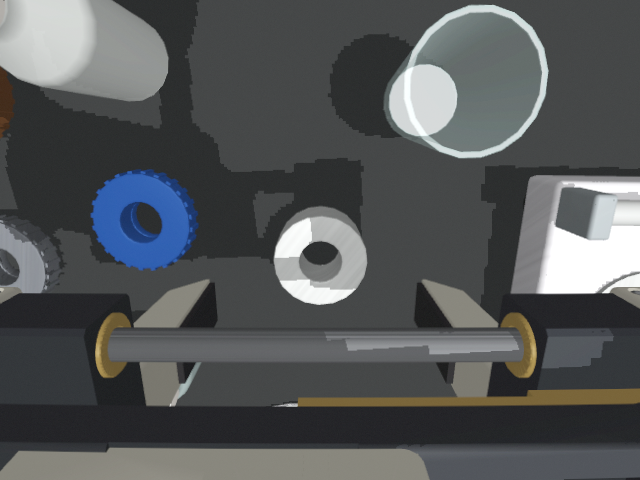

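The wrist view shows the tall ring with its top face centred near (320,258), within 2 mm of the prediction, and free space around the fingers.

Run:
```python
from h import *
w=cam("wrist")
p=onz(w,(320,258),.034);print(p)
go(*p[:2],.0515,85)
```

```text
[ 0.4579 -0.0644  0.034 ]
t 4.6 pos [ 0.4565 -0.0659  0.1268] q [-0.3048  0.3823  1.8604 -0.0099  0.9049 -1.7812] F [-0.6577  0.0669  0.7121] op 0.0917
shift [ 0.0753 -0.0019  0.0021] twist [-0.0009 -0.0063 -0.0076]
```

```bash
python3 -m creep '[{"translation":[0.03,-0.001,0.001],"twist":[0,-0.006,-0.008],"hand":100},{"translation":[0.06,-0.001,0.001],"twist":[0,-0.006,-0.008],"hand":100},{"translation":[0.0753,-0.001,0.001],"twist":[0,-0.006,-0.008],"hand":100},{"translation":[0.0753,-0.001,0.001],"twist":[0,-0.006,-0.008],"hand":60},{"translation":[0.0753,-0.001,0.001],"twist":[0,-0.006,-0.008],"hand":50}]' 40
python3 -m creep '[{"translation":[0,0,0],"twist":[0,0,0],"hand":50},{"translation":[0,0,0],"twist":[0,0,0],"hand":50},{"translation":[0,0,0],"twist":[0,0,0],"hand":50},{"translation":[0,0,0],"twist":[0,0,0],"hand":50}]' 40
python3 - <<'E'
from h import *
go(.4575,-.0644,.0515,85)
E
```

```text
time: 5.1
tool_pos: [0.4578, -0.0647, 0.0524]
tool_rot: [-1.774, 1.569, -0.29]
contact_force: [-0.4, 0.3, -0.1]
opening: 0.0802
time: 5.5
tool_pos: [0.4585, -0.0648, 0.0533]
tool_rot: [-1.731, 1.567, -0.248]
contact_force: [-0.7, 1.2, 7.1]
opening: 0.0575
t 5.5 pos [ 0.4585 -0.0648  0.0533] q [-0.3063  0.5056  1.9316  0.0003  0.7007 -1.7903] F [-0.7357  1.1724  7.1374] op 0.0575
shift [0.0018 0.001  0.0003] twist [ 0.0002 -0.0006  0.0036]
```

```bash
python3 -m creep '[{"translation":[-0.005,0,0],"twist":[0,0,0],"hand":50},{"translation":[-0.02,0,0],"twist":[0,0,0],"hand":50},{"translation":[-0.03,0,0],"twist":[0,0,0],"hand":50},{"translation":[-0.03,0,0],"twist":[0,0,0],"hand":50}]' 40
python3 - <<'E'
from h import *
go(.4575,-.0644,.0515,85)
w=cam("wrist");im=robot.read_camera("wrist");cv2.imwrite("pics/w3.png",im)
E
```

```text
time: 5.9
tool_pos: [0.459, -0.065, 0.0845]
tool_rot: [-1.758, 1.565, -0.274]
contact_force: [0.5, 0.0, -4.0]
opening: 0.0575
t 5.9 pos [ 0.459  -0.065   0.0845] q [-0.3064  0.4493  1.9068  0.0003  0.7794 -1.7902] F [ 0.5463  0.0138 -3.991 ] op 0.0575
shift [0.033  0.0018 0.0005] twist [ 0.0001 -0.0011  0.006 ]
```

View pics/w3.png

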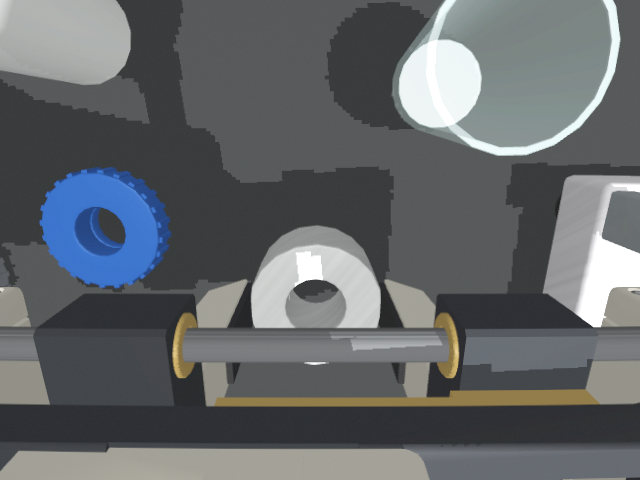

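The ring is held level; the wrist force reads -4 N, which matches its weight. The bore centre is at about (316,303).

Run:
```python
from h import *
w=cam("wrist")
p=onz(w,(316,303),.065);print(p, totool(p))
go(.5128,.132,.22,85)
```

```text
[ 0.4559 -0.0652  0.065 ] [ 0.0188  0.0027 -0.0006  1.    ]
t 5.95 pos [ 0.4586 -0.0649  0.0838] q [-0.3064  0.4504  1.9076  0.0003  0.7785 -1.7902] F [-0.5982  0.3015 -4.6448] op 0.0576
shift [-0.1362 -0.0375  0.2007] twist [ 0.0001 -0.0009  0.0049]
```

```bash
python3 -m creep '[{"translation":[-0.045,0,0],"twist":[0,0,0],"hand":50},{"translation":[-0.09,0,0],"twist":[0,0,0],"hand":50},{"translation":[-0.131,0,0.02],"twist":[0,0,0.005],"hand":50},{"translation":[-0.131,-0.025,0.06],"twist":[0,0,0.005],"hand":50},{"translation":[-0.131,-0.048,0.10],"twist":[0,0,0.005],"hand":50}]' 40
python3 -m creep '[{"translation":[0,0,0.01],"twist":[0,0,0],"hand":50},{"translation":[0,0,0.01],"twist":[0,0,0],"hand":50},{"translation":[0,0,0.01],"twist":[0,0,0],"hand":50}]' 40
python3 - <<'E'
from h import *
go(.5153,.132,.215,85)
w=cam("wrist");im=robot.read_camera("wrist");cv2.imwrite("pics/w4.png",im)
print(proj(w,[.5128,.132,.142]))
go(.5153,.132,.215,85)
E
```

```text
time: 6.45
tool_pos: [0.5155, 0.0313, 0.2162]
tool_rot: [-1.911, 1.568, -0.429]
contact_force: [0.3, -0.5, -5.2]
opening: 0.0573
time: 6.75
tool_pos: [0.5154, 0.0409, 0.2152]
tool_rot: [-2.877, 1.569, -1.395]
contact_force: [-0.3, -0.5, -3.9]
opening: 0.0579
t 6.75 pos [0.5154 0.0409 0.2152] q [-0.0681  0.3603  1.6034 -0.0019  1.1774 -1.5495] F [-0.3415 -0.5497 -3.9042] op 0.0579
shift [0.0001 0.0082 0.0907] twist [-0.0014 -0.0017  0.0005]
[473.8825 248.2762]
t 6.8 pos [0.5155 0.0405 0.2154] q [-0.069   0.3599  1.6034 -0.0018  1.1774 -1.5494] F [-0.1213  0.6423 -3.7135] op 0.0578
shift [0.0003 0.0084 0.0911] twist [-0.0024 -0.0016  0.0009]
```

View pics/w4.png

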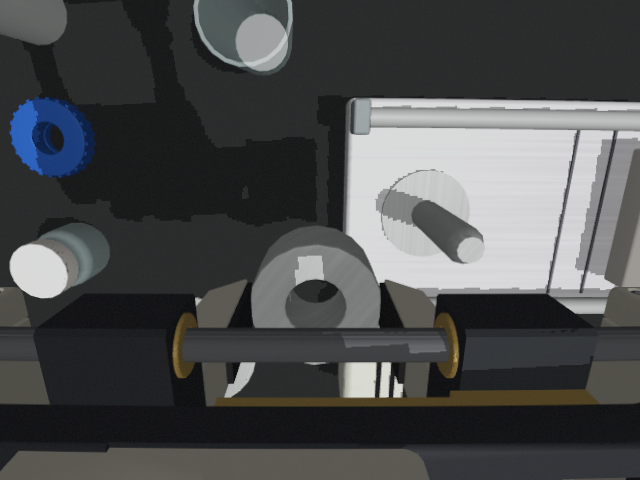

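The wrist view shows the spindle tip at about (471,247) against the predicted (474,248). The ring sits in the jaws as before.

Run:
```python
from h import *
w=cam("wrist")
p=onz(w,(471,247),.142);print(p,totool(p),onz(w,(427,212),.048))
g=cv2.cvtColor(cv2.imread("pics/w4.png"),6)[225:270,440:500]
cs,_=cv2.findContours((g>150).astype('uint8'),0,1)
for c in cs:
    if 100<cv2.contourArea(c)<900:print(cv2.fitEllipse(c),cv2.minEnclosingCircle(c))
```

```text
[0.5122 0.13   0.142 ] [0.0733 0.0114 0.089  1.    ] [0.5121 0.1313 0.048 ]
```

```bash
python3 -m creep '[{"translation":[0,0.004,0.045],"twist":[0,0,0],"hand":50},{"translation":[0,0.0085,0.0897],"twist":[0,0,0],"hand":50},{"translation":[0,0.0085,0.0897],"twist":[0,0,0],"hand":50},{"translation":[0,0.0085,0.0897],"twist":[0,0,0],"hand":50},{"translation":[0.015,0.0085,0.0897],"twist":[0,0,0],"hand":50}]' 40
python3 - <<'E'
from h import *
go(.5150,.1305,.102,85)
E
```

```text
time: 7.3
tool_pos: [0.5162, 0.1292, 0.2017]
tool_rot: [-1.874, 1.566, -0.394]
contact_force: [0.2, 0.0, -3.7]
opening: 0.0577
t 7.3 pos [0.5162 0.1292 0.2017] q [ 0.1025  0.398   1.585  -0.0026  1.1541 -1.3764] F [ 0.215   0.0383 -3.7426] op 0.0577
shift [0.0997 0.0018 0.0014] twist [-0.0036 -0.0015  0.0048]
```

```bash
python3 -m creep '[{"translation":[0.005,0.0013,0.0012],"twist":[0,0,0.004],"hand":50},{"translation":[0.015,0.0013,0.0012],"twist":[0,0,0.004],"hand":50},{"translation":[0.025,0.0013,0.0012],"twist":[0,0,0.004],"hand":50}]' 40
python3 - <<'E'
from h import *
go(.5150,.1305,.102,85)
E
python3 -m creep '[{"translation":[0.01,0,0],"twist":[0,0,0],"hand":50},{"translation":[0.02,0,0],"twist":[0,0,0],"hand":50},{"translation":[0.03,0,0],"twist":[0,0,0],"hand":50}]' 40
python3 - <<'E'
from h import *
go(.5150,.1305,.102,85)
E
```

```text
time: 7.6
tool_pos: [0.515, 0.1298, 0.1765]
tool_rot: [-2.411, 1.57, -0.933]
contact_force: [-1.3, 1.7, -2.3]
opening: 0.0571
t 7.6 pos [0.515  0.1298 0.1765] q [ 0.1032  0.4253  1.6188 -0.0011  1.097  -1.3748] F [-1.3409  1.6994 -2.3375] op 0.0571
shift [0.0745 0.0002 0.0007] twist [-0.0051 -0.0008  0.0007]
time: 7.9
tool_pos: [0.5148, 0.1299, 0.1456]
tool_rot: [-3.021, 1.57, -1.542]
contact_force: [-2.8, 2.0, -2.2]
opening: 0.0575
t 7.9 pos [0.5148 0.1299 0.1456] q [ 0.1032  0.4619  1.6566 -0.001   1.0232 -1.3748] F [-2.815   2.0247 -2.2025] op 0.0575
shift [ 0.0436 -0.0001  0.0007] twist [-0.0051 -0.0008  0.0001]
```

```bash
python3 -m creep '[{"translation":[0.01,0.001,0.0008],"twist":[0,0,0],"hand":50},{"translation":[0.02,0.001,0.0008],"twist":[0,0,0],"hand":50},{"translation":[0.03,0.001,0.0008],"twist":[0,0,0],"hand":50},{"translation":[0.037,0.001,0.0008],"twist":[0,0,0],"hand":50}]' 40
python3 - <<'E'
from h import *
go(.5150,.1305,.102,85)
E
```

```text
time: 8.3
tool_pos: [0.5137, 0.1306, 0.1074]
tool_rot: [2.675, 1.569, -2.129]
contact_force: [-0.2, 0.0, -3.4]
opening: 0.0581
t 8.3 pos [0.5137 0.1306 0.1074] q [ 0.1049  0.5117  1.6981 -0.0014  0.9326 -1.3729] F [-0.1587  0.0481 -3.4047] op 0.0581
shift [ 0.0054 -0.0013  0.0001] twist [-0.005  -0.0013 -0.0006]
```

```bash
python3 -m creep '[{"translation":[0.002,0,0],"twist":[0,0,0],"hand":50},{"translation":[0.004,0,0],"twist":[0,0,0],"hand":50}]' 40
python3 -m creep '[{"translation":[0.0015,0,0],"twist":[0,0,0],"hand":50},{"translation":[0.003,0,0],"twist":[0,0,0],"hand":50}]' 40
```

```text
time: 8.5
tool_pos: [0.5139, 0.1305, 0.1032]
tool_rot: [2.689, 1.569, -2.116]
contact_force: [0.1, 0.1, -4.3]
opening: 0.0573
time: 8.7
tool_pos: [0.5141, 0.1305, 0.1013]
tool_rot: [-2.939, 1.57, -1.46]
contact_force: [-6.2, -1.5, 16.0]
opening: 0.0575
```

```bash
python3 -m creep '[{"translation":[0,0,0],"twist":[0,0,0],"hand":70},{"translation":[0,0,0],"twist":[0,0,0],"hand":80},{"translation":[0,0,0],"twist":[0,0,0],"hand":80},{"translation":[-0.03,0,0],"twist":[0,0,0],"hand":100},{"translation":[-0.08,0,0],"twist":[0,0,0],"hand":100}]' 40
python3 -m creep '[{"translation":[-0.05,0.0,-0.02],"twist":[0,0,0],"hand":100},{"translation":[-0.05,0,-0.07],"twist":[0,0,0],"hand":100},{"translation":[-0.05,0,-0.07],"twist":[0,0,0],"hand":100},{"translation":[-0.05,0,-0.07],"twist":[0,0,0],"hand":100}]' 40
python3 - <<'E'
from h import *
go(.6535,-.0989,.12,30)
w=cam("wrist");im=robot.read_camera("wrist");cv2.imwrite("pics/w5.png",im)
b=[.5124,.1308]
for z in(.142,.082,.048):print(z,proj(w,[*b,z]),proj(w,[b[0]+.03,b[1],z]),proj(w,[b[0]-.03,b[1],z]))
E
```

```text
time: 9.2
tool_pos: [0.5124, 0.1303, 0.1795]
tool_rot: [1.949, 1.564, -2.856]
contact_force: [1.4, 0.2, -0.0]
opening: 0.0852
time: 9.6
tool_pos: [0.5062, 0.0599, 0.2299]
tool_rot: [1.923, 1.564, -2.884]
contact_force: [-0.9, -0.3, -0.0]
opening: 0.0919
t 9.6 pos [0.5062 0.0599 0.2299] q [-0.0315  0.3368  1.5955 -0.002   1.2156 -1.5067] F [-0.9012 -0.3339 -0.0197] op 0.0919
shift [ 0.1092 -0.1624 -0.1439] twist [ 0.9523 -0.005  -0.0046]
0.142 [431.4411 257.6177] [431.8139 301.6167] [430.9627 210.3616]
0.082 [408.5568 232.6212] [409.5291 268.8726] [407.4865 194.2656]
0.048 [399.193  222.4042] [400.3137 255.3476] [397.9835 187.7578]
```

View pics/w5.png

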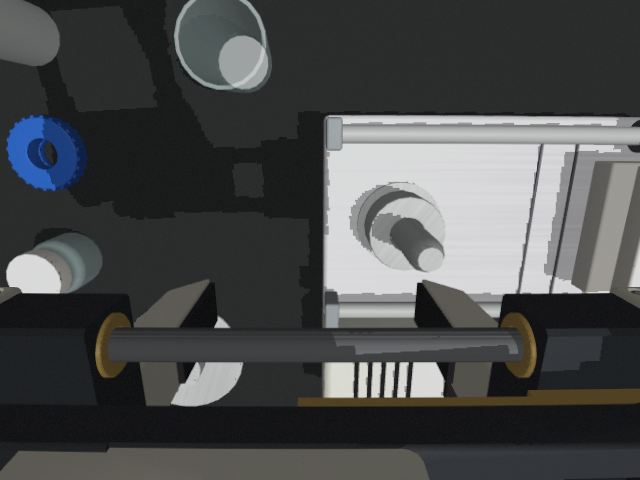

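The ring's top face is centred near (408,233), exactly where a fully seated ring is predicted. Next is the knife.

```bash
python3 -m creep '[{"translation":[0,-0.03,-0.03],"twist":[0.145,0,0],"hand":100},{"translation":[0,-0.062,-0.055],"twist":[0.29,0,0],"hand":100},{"translation":[0,-0.095,-0.085],"twist":[0.435,0,0],"hand":100},{"translation":[0.02,-0.13,-0.115],"twist":[0.58,0,0],"hand":100},{"translation":[0.05,-0.1624,-0.1439],"twist":[0.725,0,0],"hand":100}]' 40
python3 -m creep '[{"translation":[0.02,0,0],"twist":[0.145,0,0],"hand":100},{"translation":[0.05,0,0],"twist":[0.145,0,0],"hand":100},{"translation":[0.05,0,0],"twist":[0.145,0,0],"hand":100},{"translation":[0.05,0,0],"twist":[0.145,0,0],"hand":100}]' 40
python3 - <<'E'
from h import *
go(.6535,-.0989,.037,35)
w=cam("wrist");im=robot.read_camera("wrist");cv2.imwrite("pics/w6.png",im)
print(proj(w,[.6535,-.0989,.026]))
go(.6535,-.0989,.037,35)
E
```

```text
time: 10.15
tool_pos: [0.6547, -0.0959, 0.1803]
tool_rot: [2.833, 1.566, -2.702]
contact_force: [0.6, 0.9, 0.3]
opening: 0.0919
time: 10.55
tool_pos: [0.6544, -0.0946, 0.1297]
tool_rot: [2.738, 1.565, -2.94]
contact_force: [0.2, -1.1, -0.4]
opening: 0.0918
t 10.55 pos [ 0.6544 -0.0946  0.1297] q [-0.2582  0.6982  1.2641 -0.003   1.1848 -0.8619] F [ 0.151  -1.1166 -0.3521] op 0.0918
shift [ 0.0927 -0.0032 -0.0027] twist [-0.006  -0.0057 -0.0024]
[312.5874 253.2374]
t 10.6 pos [ 0.6551 -0.0949  0.1312] q [-0.2583  0.6965  1.263  -0.003   1.1847 -0.8619] F [-0.3371  0.3109  0.2641] op 0.0919
shift [ 0.0942 -0.0023 -0.0032] twist [-0.0062 -0.0038 -0.0002]
```

View pics/w6.png

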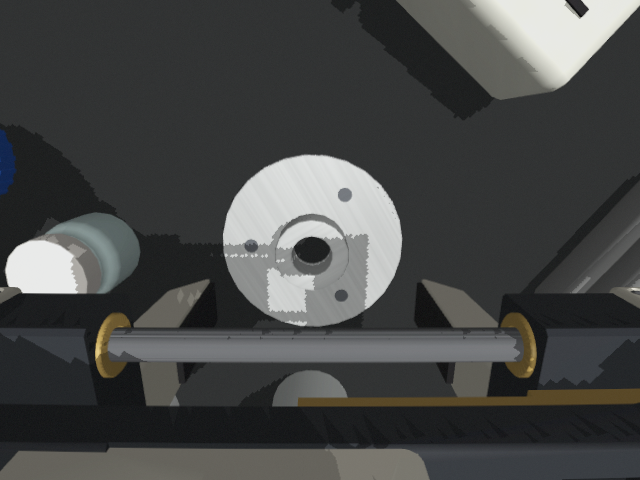

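The hub bore is at (312,250), about 1 mm from the prediction, and the fingers have clear room.

```bash
python3 - <<'E'
from h import *
w=cam("wrist")
p=onz(w,(312,250),.026);print(p,totool(p))
E
python3 -m creep '[{"translation":[0.03,-0.002,-0.003],"twist":[-0.006,-0.004,0],"hand":100},{"translation":[0.06,-0.002,-0.003],"twist":[-0.006,-0.004,0],"hand":100},{"translation":[0.085,-0.002,-0.003],"twist":[-0.006,-0.004,0],"hand":90},{"translation":[0.0975,-0.002,-0.003],"twist":[-0.006,-0.004,0],"hand":70},{"translation":[0.0975,-0.002,-0.003],"twist":[-0.006,-0.004,0],"hand":40}]' 40
python3 -m creep '[{"translation":[0,0,0],"twist":[0,0,0],"hand":35},{"translation":[0,0,0],"twist":[0,0,0],"hand":35},{"translation":[0,0,0],"twist":[0,0,0],"hand":35},{"translation":[0,0,0],"twist":[0,0,0],"hand":35},{"translation":[0,0,0],"twist":[0,0,0],"hand":35}]' 45
python3 - <<'E'
from h import *
go(.6535,-.0989,.037,35)
E
```

```text
[ 0.6531 -0.0981  0.026 ] [ 0.1052 -0.0015 -0.003   1.    ]
time: 11.1
tool_pos: [0.6533, -0.098, 0.0335]
tool_rot: [2.036, 1.57, 2.648]
contact_force: [0.4, -0.4, 1.0]
opening: 0.0724
time: 11.6
tool_pos: [0.654, -0.0984, 0.0352]
tool_rot: [-0.835, 1.57, -0.224]
contact_force: [-1.4, -0.4, 5.7]
opening: 0.0487
t 11.6 pos [ 0.654  -0.0984  0.0352] q [-0.2651  0.8026  1.3462  0.0001  0.9917 -0.8762] F [-1.3509 -0.3818  5.7455] op 0.0487
shift [-0.0018 -0.0002 -0.0007] twist [0.0002 0.0007 0.0008]
```

```bash
python3 -m creep '[{"translation":[-0.02,0,0],"twist":[0,0,0],"hand":35},{"translation":[-0.06,0,0],"twist":[0,0,0],"hand":35},{"translation":[-0.105,0,0],"twist":[0,0,0],"hand":35},{"translation":[-0.15,0,0],"twist":[0,0,0],"hand":35},{"translation":[-0.178,0,0],"twist":[0,0,0],"hand":35}]' 45
python3 - <<'E'
from h import *
go(.513,.1297,.21,35)
E
```

```text
time: 12.1
tool_pos: [0.6545, -0.0984, 0.2173]
tool_rot: [-0.834, 1.565, -0.223]
contact_force: [-0.1, -0.5, -4.2]
opening: 0.0489
t 12.1 pos [ 0.6545 -0.0984  0.2173] q [-0.2651  0.62    1.1605  0.0002  1.3554 -0.8762] F [-0.0511 -0.507  -4.1526] op 0.0489
shift [0.0062 0.268  0.015 ] twist [0.0003 0.0038 0.0042]
```

```bash
python3 -m creep '[{"translation":[0,0.045,0.003],"twist":[0,0,0],"hand":35},{"translation":[0,0.09,0.005],"twist":[0,0,0],"hand":35},{"translation":[0,0.135,0.008],"twist":[0,0.004,0.004],"hand":35},{"translation":[0,0.18,0.01],"twist":[0,0.004,0.004],"hand":35},{"translation":[0,0.225,0.013],"twist":[0,0.004,0.004],"hand":35}]' 45
python3 -m creep '[{"translation":[0,0.02,0.001],"twist":[0,0,0],"hand":35},{"translation":[0,0.04,0.002],"twist":[0,0,0],"hand":35},{"translation":[0.006,0.043,0.002],"twist":[0,0,0],"hand":35},{"translation":[0.006,0.043,0.002],"twist":[0,0,0],"hand":35}]' 45
python3 - <<'E'
from h import *
go(.513,.1297,.1172,35)
E
```

```text
time: 12.6
tool_pos: [0.5345, 0.0946, 0.2163]
tool_rot: [2.589, 1.57, -3.083]
contact_force: [0.9, -0.3, -2.9]
opening: 0.0484
time: 13.0
tool_pos: [0.5108, 0.1312, 0.2096]
tool_rot: [2.74, 1.569, -2.931]
contact_force: [-0.6, -1.1, -3.5]
opening: 0.0485
t 13.0 pos [0.5108 0.1312 0.2096] q [ 0.1061  0.3851  1.5819 -0.0002  1.1765 -0.5057] F [-0.6422 -1.1316 -3.4903] op 0.0485
shift [ 0.0923 -0.0025  0.0011] twist [ 0.001  -0.0018 -0.0007]
```

```bash
python3 -m creep '[{"translation":[0.01,-0.0025,0.001],"twist":[0,0,0],"hand":35},{"translation":[0.02,-0.0025,0.001],"twist":[0,0,0],"hand":35},{"translation":[0.03,-0.0025,0.001],"twist":[0,0,0],"hand":35},{"translation":[0.037,-0.0025,0.001],"twist":[0,0,0],"hand":35}]' 45
python3 - <<'E'
from h import *
go(.513,.1297,.1172,35)
E
python3 -m creep '[{"translation":[0.008,0,0],"twist":[0,0,0],"hand":35},{"translation":[0.015,0,0],"twist":[0,0,0],"hand":35}]' 45
python3 - <<'E'
from h import *
go(.513,.1297,.1172,35);print(T()[:3,:3].T@robot.observe()['contact_force'])
E
```

```text
time: 13.4
tool_pos: [0.5127, 0.1291, 0.1709]
tool_rot: [2.668, 1.567, -3.004]
contact_force: [0.6, 1.4, -0.6]
opening: 0.0485
t 13.4 pos [0.5127 0.1291 0.1709] q [ 0.1018  0.4297  1.6293 -0.0002  1.0865 -0.5091] F [ 0.5678  1.4102 -0.6113] op 0.0485
shift [0.0537 0.0002 0.0007] twist [ 0.0001 -0.0035 -0.0018]
time: 13.6
tool_pos: [0.5134, 0.1305, 0.156]
tool_rot: [1.512, 1.567, 2.122]
contact_force: [-0.5, 7.9, 3.1]
opening: 0.0486
t 13.6 pos [0.5134 0.1305 0.156 ] q [ 0.1026  0.4476  1.6471  0.0035  1.0483 -0.5092] F [-0.5046  7.916   3.1283] op 0.0486
shift [ 0.0388 -0.0006 -0.0008] twist [-0.0009  0.0002 -0.0034]
[-3.1047  6.788   4.1217]
```

```bash
python3 -m creep '[{"translation":[0,0.0012,0.0008],"twist":[0,0,0],"hand":35},{"translation":[0.003,0.0012,0.0008],"twist":[0,0,0],"hand":35},{"translation":[0.006,0.0012,0.0008],"twist":[0,0,0],"hand":35}]' 45
python3 - <<'E'
from h import *
go(.513,.1297,.1172,35);print(T()[:3,:3].T@robot.observe()['contact_force'])
E
```

```text
time: 13.9
tool_pos: [0.5134, 0.1318, 0.1497]
tool_rot: [1.598, 1.568, 2.208]
contact_force: [-0.8, -0.6, -3.4]
opening: 0.0486
t 13.9 pos [0.5134 0.1318 0.1497] q [ 0.1052  0.4558  1.6536  0.003   1.0337 -0.5065] F [-0.7592 -0.5517 -3.3568] op 0.0486
shift [ 0.0325 -0.0016 -0.0015] twist [-0.0007 -0.0001 -0.003 ]
[ 3.3568 -0.0272 -0.938 ]
```

Side force is gone; go on down.

```bash
python3 -m creep '[{"translation":[0.01,0,-0.0003],"twist":[0,0,0],"hand":35},{"translation":[0.02,0,-0.0003],"twist":[0,0,0],"hand":35},{"translation":[0.028,0,-0.0003],"twist":[0,0,0],"hand":35}]' 45
python3 -m creep '[{"translation":[0.0015,0,0],"twist":[0,0,0],"hand":35},{"translation":[0.003,0,0],"twist":[0,0,0],"hand":35}]' 45
python3 - <<'E'
from h import *
go(.513,.1297,.1172,35);print(T()[:3,:3].T@robot.observe()['contact_force'])
E
```

```text
time: 14.2
tool_pos: [0.5126, 0.1315, 0.1204]
tool_rot: [1.924, 1.567, 2.534]
contact_force: [0.0, 0.4, -3.0]
opening: 0.0486
time: 14.4
tool_pos: [0.5123, 0.1315, 0.1172]
tool_rot: [2.066, 1.566, 2.676]
contact_force: [-4.8, 0.2, 7.9]
opening: 0.0487
t 14.4 pos [0.5123 0.1315 0.1172] q [ 0.1049  0.4976  1.6898  0.0032  0.9582 -0.5069] F [-4.8221  0.1621  7.8852] op 0.0487
shift [-0.     -0.0019 -0.0005] twist [-0.0009 -0.0023 -0.0042]
[-7.864   2.9285 -3.8778]
```

Seated at the expected height. Release and look.

```bash
python3 -m creep '[{"translation":[0,0,0],"twist":[0,0,0],"hand":60},{"translation":[0,0,0],"twist":[0,0,0],"hand":75},{"translation":[0,0,0],"twist":[0,0,0],"hand":75},{"translation":[-0.03,0,0],"twist":[0,0,0],"hand":100},{"translation":[-0.08,0,0],"twist":[0,0,0],"hand":100}]' 45
python3 -m creep '[{"translation":[-0.03,0,0],"twist":[0,0,0],"hand":100},{"translation":[-0.03,-0.04,0],"twist":[0,0,0],"hand":100},{"translation":[-0.03,-0.06,0],"twist":[0,0,0],"hand":100},{"translation":[-0.03,-0.06,0],"twist":[0,0,0],"hand":100}]' 45
python3 - <<'E'
from h import *
go(.4473,-.2805,.12,10)
w=cam("wrist");im=robot.read_camera("wrist");cv2.imwrite("pics/w7.png",im)
b=[.5123,.131]
for z in(.108,.086):print(z,proj(w,[*b,z]))
E
```

```text
time: 14.9
tool_pos: [0.511, 0.131, 0.1956]
tool_rot: [2.403, 1.56, 3.013]
contact_force: [0.9, -0.2, 0.0]
opening: 0.0805
time: 15.3
tool_pos: [0.5471, 0.0799, 0.2256]
tool_rot: [2.444, 1.562, 3.052]
contact_force: [-0.6, 0.2, 0.0]
opening: 0.0919
t 15.3 pos [0.5471 0.0799 0.2256] q [ 0.0059  0.4189  1.4808  0.0009  1.2507 -0.6017] F [-0.6151  0.25    0.02  ] op 0.0919
shift [ 0.1062 -0.2396 -0.2868] twist [ 0.4328 -0.008  -0.0042]
0.108 [318.8077 152.4065]
0.086 [318.7293 150.763 ]
```

View pics/w7.png

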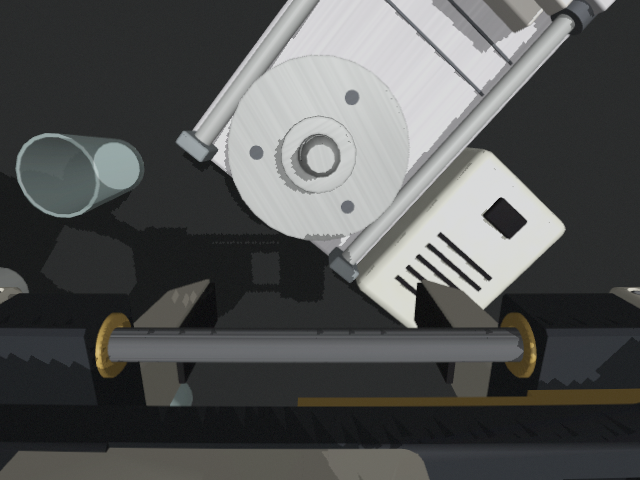

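The knife lies flat and centred: disc centre near (318,149), hub at (318,154) with the spindle through it. The knife is home, so next is the collar.

```bash
python3 -m creep '[{"translation":[0,-0.03,-0.036],"twist":[0.1,0,0],"hand":100},{"translation":[0,-0.06,-0.072],"twist":[0.2,0,0],"hand":100},{"translation":[0,-0.09,-0.108],"twist":[0.3,0,0],"hand":100},{"translation":[0,-0.12,-0.144],"twist":[0.4,0,0],"hand":100},{"translation":[0,-0.15,-0.18],"twist":[0.433,0,0],"hand":100}]' 45
python3 - <<'E'
from h import *
go(.4473,-.2805,.12,10)
E
```

```text
time: 15.85
tool_pos: [0.4831, -0.1454, 0.2257]
tool_rot: [2.792, 1.56, 2.964]
contact_force: [0.8, -0.1, 0.5]
opening: 0.092
t 15.85 pos [ 0.4831 -0.1454  0.2257] q [-0.4427  0.3333  1.613  -0.0029  1.2054 -0.6144] F [ 0.799  -0.0523  0.5478] op 0.092
shift [ 0.1058 -0.1274 -0.0574] twist [-0.0018 -0.0098 -0.0036]
```

```bash
python3 -m creep '[{"translation":[0.01,-0.042,-0.02],"twist":[0,-0.008,-0.003],"hand":100},{"translation":[0.03,-0.085,-0.04],"twist":[0,-0.008,-0.003],"hand":100},{"translation":[0.06,-0.1274,-0.0574],"twist":[0,-0.008,-0.003],"hand":100},{"translation":[0.1,-0.1274,-0.0574],"twist":[0,-0.008,-0.003],"hand":100},{"translation":[0.1,-0.1274,-0.0574],"twist":[0,-0.008,-0.003],"hand":100}]' 45
python3 - <<'E'
from h import *
go(.4473,-.2805,.12,10)
w=cam("wrist");im=robot.read_camera("wrist");cv2.imwrite("pics/w8.png",im)
print(proj(w,[.4473,-.2805,.024]))
go(.4473,-.2805,.041,10)
E
```

```text
time: 16.35
tool_pos: [0.4443, -0.2788, 0.1213]
tool_rot: [2.326, 1.558, 2.497]
contact_force: [-0.6, 0.9, 0.6]
opening: 0.0916
t 16.35 pos [ 0.4443 -0.2788  0.1213] q [-0.7061  0.4893  1.6909 -0.0009  0.9738 -0.8762] F [-0.6428  0.8592  0.6273] op 0.0916
shift [ 0.0012 -0.0022  0.0027] twist [-0.0039 -0.0085 -0.009 ]
[321.6682 255.7572]
t 16.4 pos [ 0.446  -0.2789  0.1241] q [-0.7043  0.4858  1.6873 -0.0007  0.9767 -0.876 ] F [0.4849 0.4208 0.7535] op 0.0919
shift [ 0.0831 -0.0023  0.0015] twist [-0.0025 -0.0057 -0.0059]
```

View pics/w8.png

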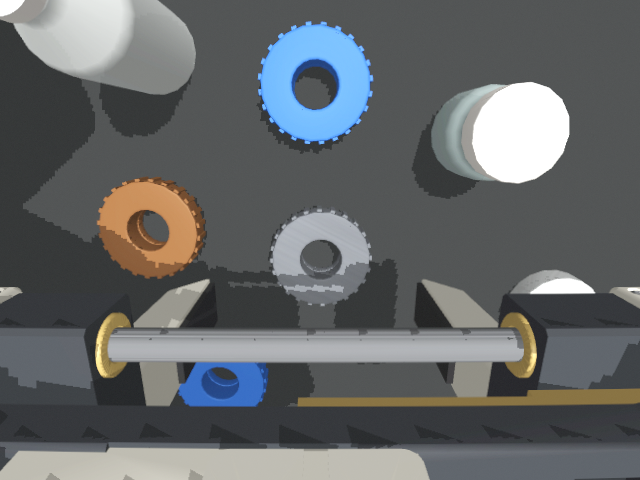

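The dark collar is at (321,258), about 1 mm from the prediction, and the fingers clear the brown ring and the short spacer.

```bash
python3 -m creep '[{"translation":[0.03,-0.003,0.0015],"twist":[0,-0.006,-0.006],"hand":100},{"translation":[0.06,-0.003,0.0015],"twist":[0,-0.006,-0.006],"hand":100},{"translation":[0.08,-0.003,0.0015],"twist":[0,-0.006,-0.006],"hand":90},{"translation":[0.089,-0.003,0.0015],"twist":[0,-0.006,-0.006],"hand":75},{"translation":[0.089,-0.003,0.0015],"twist":[0,-0.006,-0.006],"hand":50}]' 45
python3 -m creep '[{"translation":[0,0,0],"twist":[0,0,0],"hand":50},{"translation":[0,0,0],"twist":[0,0,0],"hand":50},{"translation":[0,0,0],"twist":[0,0,0],"hand":50},{"translation":[0,0,0],"twist":[0,0,0],"hand":50}]' 45
python3 - <<'E'
from h import *
go(.4473,-.2805,.041,10)
E
```

```text
time: 16.9
tool_pos: [0.4482, -0.2803, 0.0359]
tool_rot: [-0.385, 1.57, -0.212]
contact_force: [0.3, 0.2, 0.2]
opening: 0.0721
time: 17.3
tool_pos: [0.4491, -0.2804, 0.0373]
tool_rot: [-0.551, 1.568, -0.377]
contact_force: [2.8, 3.5, 8.1]
opening: 0.0625
t 17.3 pos [ 0.4491 -0.2804  0.0373] q [-0.7036  0.6169  1.757   0.0015  0.7646 -0.8782] F [2.7577 3.493  8.0838] op 0.0625
shift [-0.0037  0.0003 -0.0018] twist [-0.001   0.0027  0.0017]
```

```bash
python3 -m creep '[{"translation":[-0.02,0,0],"twist":[0,0,0],"hand":50},{"translation":[-0.06,0,0],"twist":[0,0,0],"hand":50},{"translation":[-0.105,0,0],"twist":[0,0,0],"hand":50},{"translation":[-0.15,0,0],"twist":[0,0,0],"hand":50},{"translation":[-0.178,0,0],"twist":[0,0,0],"hand":50}]' 45
python3 - <<'E'
from h import *
go(.5125,.1317,.2153,10)
E
```

```text
time: 17.8
tool_pos: [0.4489, -0.2807, 0.2188]
tool_rot: [-0.767, 1.564, -0.593]
contact_force: [-0.2, -0.6, -3.6]
opening: 0.0629
t 17.8 pos [ 0.4489 -0.2807  0.2188] q [-0.7041  0.3751  1.5697  0.0008  1.1897 -0.8778] F [-0.2467 -0.5972 -3.5608] op 0.0629
shift [0.0023 0.3953 0.1338] twist [-0.0012  0.0051  0.0049]
```

```bash
python3 -m creep '[{"translation":[0,0.044,0.015],"twist":[0,0,0],"hand":50},{"translation":[0,0.088,0.03],"twist":[0,0,0],"hand":50},{"translation":[0,0.132,0.045],"twist":[0,0.005,0.005],"hand":50},{"translation":[0,0.176,0.06],"twist":[0,0.005,0.005],"hand":50},{"translation":[0,0.22,0.075],"twist":[0,0.005,0.005],"hand":50}]' 45
python3 - <<'E'
from h import *
go(.5125,.1317,.2153,10)
E
```

```text
time: 18.3
tool_pos: [0.4844, -0.0494, 0.2182]
tool_rot: [2.82, 1.571, 2.993]
contact_force: [0.5, -0.4, -3.4]
opening: 0.0632
t 18.3 pos [ 0.4844 -0.0494  0.2182] q [-0.2592  0.3044  1.6782 -0.      1.1592 -0.4319] F [ 0.4943 -0.4325 -3.4156] op 0.0632
shift [0.0029 0.1736 0.0588] twist [-0.0018 -0.0002 -0.0001]
```

```bash
python3 -m creep '[{"translation":[0,0.044,0.015],"twist":[0,0,0],"hand":50},{"translation":[0,0.088,0.03],"twist":[0,0,0],"hand":50},{"translation":[0,0.13,0.045],"twist":[0,0,0],"hand":50},{"translation":[0.003,0.165,0.056],"twist":[0,0,0],"hand":50},{"translation":[0.003,0.1736,0.0588],"twist":[0,0,0],"hand":50}]' 45
python3 -m creep '[{"translation":[0,0,0],"twist":[0,0,0],"hand":50},{"translation":[0,0,0],"twist":[0,0,0],"hand":50}]' 45
python3 - <<'E'
from h import *
go(.5125,.1317,.1453,10)
w=cam("wrist");im=robot.read_camera("wrist");cv2.imwrite("pics/w9.png",im)
E
```

```text
time: 18.8
tool_pos: [0.512, 0.135, 0.2147]
tool_rot: [2.316, 1.569, 2.492]
contact_force: [0.3, -0.7, -3.9]
opening: 0.0628
time: 19.0
tool_pos: [0.5116, 0.1345, 0.2145]
tool_rot: [2.793, 1.569, 2.97]
contact_force: [-0.3, -0.5, -3.4]
opening: 0.0629
t 19.0 pos [0.5116 0.1345 0.2145] q [ 0.1118  0.3831  1.5702  0.0006  1.1902 -0.0649] F [-0.2582 -0.5218 -3.4419] op 0.0629
shift [ 0.0692 -0.0029  0.0005] twist [ 0.0019 -0.002  -0.0007]
```

```bash
python3 -m creep '[{"translation":[0.005,-0.0028,0.0005],"twist":[0,0,0],"hand":50},{"translation":[0.015,-0.0028,0.0005],"twist":[0,0,0],"hand":50},{"translation":[0.025,-0.0028,0.0005],"twist":[0,0,0],"hand":50},{"translation":[0.033,-0.0028,0.0005],"twist":[0,0,0],"hand":50}]' 45
python3 -m creep '[{"translation":[0.005,0,0],"twist":[0,0,0],"hand":50},{"translation":[0.01,0,0],"twist":[0,0,0],"hand":50}]' 45
python3 - <<'E'
from h import *
go(.5125,.1317,.1453,10);print(T()[:3,:3].T@robot.observe()['contact_force'])
E
```

```text
time: 19.45
tool_pos: [0.5123, 0.1308, 0.1802]
tool_rot: [2.918, 1.567, 3.093]
contact_force: [-0.8, 0.2, -2.7]
opening: 0.0629
time: 19.65
tool_pos: [0.5127, 0.1309, 0.1698]
tool_rot: [2.684, 1.568, 2.859]
contact_force: [1.9, 1.5, 1.0]
opening: 0.063
t 19.65 pos [0.5127 0.1309 0.1698] q [ 0.1046  0.4308  1.631   0.001   1.0821 -0.0702] F [1.8749 1.5455 0.9873] op 0.063
shift [ 0.0245  0.0008 -0.    ] twist [-0.0002 -0.0022 -0.0011]
[-0.9906  1.1979  2.1124]
```

Small side forces; shift 0.8 mm towards them and go on.

```bash
python3 -m creep '[{"translation":[0,0.0008,0.0008],"twist":[0,0,0],"hand":50},{"translation":[0.005,0.0008,0.0008],"twist":[0,0,0],"hand":50},{"translation":[0.011,0.0008,0.0008],"twist":[0,0,0],"hand":50}]' 45
python3 - <<'E'
from h import *
go(.5125,.1317,.1453,10);print(T()[:3,:3].T@robot.observe()['contact_force'])
E
```

```text
time: 19.95
tool_pos: [0.5133, 0.1319, 0.1586]
tool_rot: [2.717, 1.569, 2.891]
contact_force: [-0.4, 0.4, -3.2]
opening: 0.0627
t 19.95 pos [0.5133 0.1319 0.1586] q [ 0.1065  0.4453  1.6426  0.0009  1.0558 -0.0686] F [-0.4129  0.3959 -3.2068] op 0.0627
shift [ 0.0133 -0.0001 -0.0008] twist [ 0.0001 -0.0019 -0.0009]
[ 3.2078  0.4588 -0.3316]
```

```bash
python3 -m creep '[{"translation":[0.005,0,0],"twist":[0,0,0],"hand":50},{"translation":[0.01,0,0],"twist":[0,0,0],"hand":50}]' 45
python3 -m creep '[{"translation":[0.002,0,0],"twist":[0,0,0],"hand":50},{"translation":[0.004,0,0],"twist":[0,0,0],"hand":50}]' 45
python3 - <<'E'
from h import *
go(.5125,.1317,.1453,10);print(T()[:3,:3].T@robot.observe()['contact_force'])
E
```

```text
time: 20.15
tool_pos: [0.5132, 0.1319, 0.1481]
tool_rot: [2.747, 1.568, 2.921]
contact_force: [0.7, 0.1, -4.0]
opening: 0.0627
time: 20.35
tool_pos: [0.5135, 0.1321, 0.1452]
tool_rot: [2.341, 1.57, 2.516]
contact_force: [-6.4, 0.1, 19.4]
opening: 0.0632
t 20.35 pos [0.5135 0.1321 0.1452] q [ 0.1067  0.4617  1.6584  0.001   1.0224 -0.0686] F [-6.4184  0.149  19.3995] op 0.0632
shift [-0.0001 -0.0002 -0.0011] twist [ 0.0002 -0.0009 -0.0009]
[-19.3929   1.2801  -6.3117]
```

Seated at the expected height with firm contact. Release, retreat, check.

```bash
python3 -m creep '[{"translation":[0,0,0],"twist":[0,0,0],"hand":75},{"translation":[0,0,0],"twist":[0,0,0],"hand":90},{"translation":[0,0,0],"twist":[0,0,0],"hand":90},{"translation":[-0.03,0,0],"twist":[0,0,0],"hand":100},{"translation":[-0.07,0,0],"twist":[0,0,0],"hand":100}]' 45
python3 -m creep '[{"translation":[-0.03,0,0],"twist":[0,0,0],"hand":100},{"translation":[-0.04,-0.04,0],"twist":[0,0,0],"hand":100},{"translation":[-0.04,-0.08,0],"twist":[0,0,0],"hand":100},{"translation":[-0.04,-0.08,0],"twist":[0,0,0],"hand":100},{"translation":[-0.04,-0.08,0],"twist":[0,0,0],"hand":100}]' 45
python3 - <<'E'
from h import *
go(.5125,.1317,.1453,10)
w=cam("wrist");im=robot.read_camera("wrist");s=robot.read_camera("scene")
b=[.5125,.1312];y=np.array([.088,.996])
print([proj(w,[*b,z]) for z in(.142,.132,.108)])
sc=cam("scene");k=np.array(b)+.205*y
print("scene pred: collar top",proj(sc,[*b,.132]),"tip",proj(sc,[*b,.142]),"knob top",proj(sc,[*k,.163]),"knob wrist",proj(w,[*k,.163]))
s=cv2.resize(s[190:390,280:530],None,fx=2.2,fy=2.2)
o=np.zeros((480,800,3),'uint8');o[:,:400]=cv2.resize(im[:,:640],(400,300))[:,:].repeat(1,0) if 0 else cv2.copyMakeBorder(cv2.resize(im,(400,300)),0,180,0,0,0)
o[:440,400:]=s[:440,100:500] if s.shape[1]>=500 else 0
cv2.imwrite("pics/f.png",o)
E
```

```text
time: 20.85
tool_pos: [0.5125, 0.1318, 0.2142]
tool_rot: [2.938, 1.565, 3.112]
contact_force: [0.1, -0.2, -0.5]
opening: 0.091
time: 21.35
tool_pos: [0.5266, 0.0524, 0.2539]
tool_rot: [2.892, 1.564, 3.065]
contact_force: [0.3, 0.1, -0.6]
opening: 0.0919
t 21.35 pos [0.5266 0.0524 0.2539] q [-0.0459  0.3514  1.5039  0.0002  1.2926 -0.2184] F [ 0.2592  0.139  -0.6279] op 0.0919
shift [0.1088 0.0804 0.0004] twist [-0.002  -0.0061 -0.0016]
[array([316.853 , 121.6476]), array([316.8896, 121.9822]), array([316.9667, 122.6867])]
scene pred: collar top [393.8255 246.1716] tip [394.4386 243.0738] knob top [500.6827 250.2995] knob wrist [ 435.6207 -336.9589]
```

View pics/f.png

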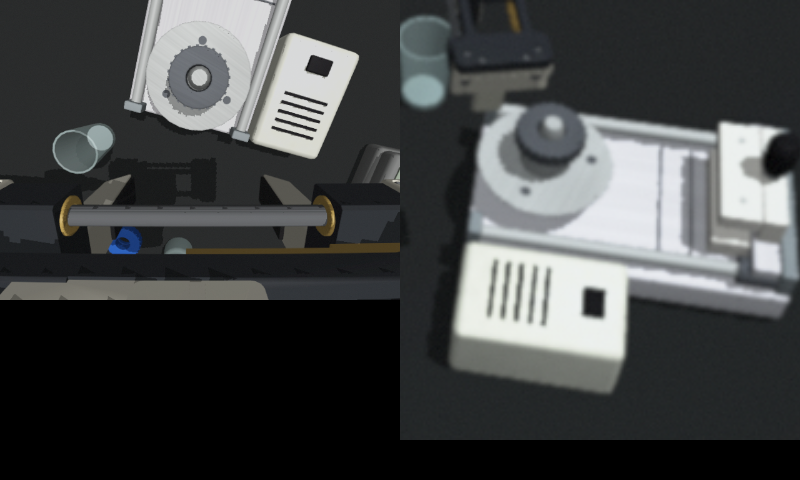

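The wrist view shows the collar concentric on the flat knife at (199,77). The scene view shows the stack level with the tip out of the collar, and the knob at about (499,260) in full-picture pixels, within 2 px of the parked column. All is in place and the arm is clear.

```bash
python3 -c "
from cell import robot
print(robot.hand_in())"
```

```text
the job is handed in; nothing more can be done
None
```

The slicer is set for thick slices and the job is handed in, at about 21.5 s on the robot's clock; no verdict was reported.

I pulled the carriage back by its knob until it pressed on the parking stop with about 19 N. Then I guided the tall spacer, the knife (hub up) and the clamp collar (nose down) down the spindle in that order. I held each part until it touched home, corrected by the side forces, and only then let go.

- **Heights:** each part made contact within about 1 mm of its expected home height, worked out from the grip height, with 8 to 19 N of upward force.
- **Last pictures:** the collar sits concentric on a flat knife, with the spindle tip showing above it. The carriage knob is within about 2 pixels of its parked position in the scene view. The arm stood clear, with no force on it beyond sensor noise.
- **Disagreement:** the camera's estimate of where a gripped part sat in the jaws was off by 1 to 2 mm. I settled each fit by force instead.
- **Not checked:** I did not measure the short spacer and the other bystanders at the end. The arm felt no contact with any of them.

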